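Free the mended jug lid from the quick-release vise

ROBOT

A 6-joint arm with a two-finger parallel gripper is mounted at the origin on the work surface. World frame = base frame: x ahead of the robot, y to its left, z up, the work surface at z = 0. Lengths are in m, angles in degrees, forces in N, time in s.
With the tool pointing down it reaches from about 0.4 to 0.825 m from the base axis. Payload 7 kg.
Tool frame: the origin (TCP) lies midway between the tips of the shut fingers; the grasp point (between the pads) lies 19 mm behind it; z points along the fingers, y is the line along which they close (so a half turn about z gives the same grasp; the last joint's range is limited). The gripper opens to 88 mm and grips with 3 to 60 N. Pads are 19 mm wide; open, the fingers measure 130 mm over their backs; the gripper's body (78 mm by 193 mm) begins 47 mm behind the grasp point.
Start: joints at [-53.68, 20.546, 0.682, 0, -70.136, -16.507], TCP at [0.229, -0.635, 0.227] pointing down, gripper open.
Joint ranges: [-176.03, 176.03], [-82.01, 121.73], [-58.28, 71.71], [-173.87, 95.51], [-174.79, -0.11], [-173.66, 173.66]. Speed limits (degrees/s): [136.94, 136.94, 172.46, 180, 180, 180].

INTERFACE

Orientations are given as [roll, pitch, yaw] about the fixed x, y, z axes, in that order (R = Rz(yaw) Ry(pitch) Rx(roll)).
In Python, from plant import get_state, optics, order gives the robot as it stands. The module is installed in compiled form; this text tells all that it offers.
- The arm moves only by the tool send_rows, never from a script. Its argument "moves" is a list of rows, each an object with "slide": the shift along the tool's x, y, z as a fraction of full scale, a list of three; "turn": the turn about the tool's z as a fraction of full scale; "gripper": the opening, from 0 (shut) to 1 (fully open). A call has exactly 5 rows; each row is the pose to reach, as a shift and turn from the pose commanded when the call began, along the tool's axes at that moment; what a row does not reach only later rows make up. Full scale, the value 1, is 150 mm for a shift and 90 degrees for a turn. A row lasts 1/12 s, in which the tool goes at most 41.7 mm and 7.16 degrees, less where a joint would pass 70% of its speed; a pose out of reach is approached as far as the arm can. A call with a number of a shift or a turn outside -1 to 1 is refused whole. A call with a gripper value outside its range is refused whole. The fingers move at their own pace and stop on an object; "newtons" is the grip in N (left out, the last holds). Time passes only in rows, so rows that repeat a pose let the fingers close, or fill a call up. It gives the time, the measured TCP pose, the force, the opening and the grip force at its end, in the units of the state.
- get_state(): the state, without advancing time (a new reading comes with each control period).
- optics.capture(name): name is "scene" or "top" or "wrist"; returns a dict with "img" (420x560x3 uint8, red, green, blue), "intrinsics" (3x3 intrinsics, pixels), "origin" and "attitude" of the camera in the world. Camera axes: x right, y down, z forward; pixel columns grow to the right and rows downward; lengths in m; the calibration is good to about 2 mm. A picture is of the moment at which its call begins. There is no depth.
- order.close_job(): hands the job in; it is judged then, once.
Trained networks look in the newest picture that a camera, given by its name, has taken for a name from the list of things; names that differ only in an ending like _2 or _b are one class to them, and where a whole thing is asked for, a point or a joint stands for the part that bears it (a point fixed in the world has none). Each returns a list of dicts, best first, with "p" (0 to 1); they miss things now and then, are a little off and sometimes report something else, mostly with a low value. They report only what shows in the picture. A call takes as long as a camera call. They do not tell look-alikes from the thing itself.
- optics.look_for(camera, name): "location" ([x, y, z] in m, in world coordinates, good to about 4 mm: the middle of the surface that is visible of it).
The state is a dict: "time_s": time; "joints": joint angles; "qd": joint speeds; "joint_torque": joint torques, N m; "tcp_pos": TCP position; "eef_rot": TCP orientation; "contact_force": force on the tool from outside, world axes, zero at the start; "moment": the same for the moment, N m; "gripper_width": finger opening in m; "gripper_force": force on a finger pad.
Only numpy, scipy, OpenCV 4.12 (cv2) and the standard library are available. Lean on these libraries where they do the work, as an engineer would, in place of code of your own. Each camera call takes 0.05 s, during which the arm holds its last target. There are 200 camera calls.

TASK

The mended jug lid is ready to come out of the little vise. Press the vise's spring plunger down until you feel it come up against its stop, without leaning on it hard, so that it stays down by itself and unlocks the jaw; then slide the jaw fully open, lift the lid out by its knob and set it down gently (not dropped), flat and knob up, inside the thali beside the katori. Leave the katori, the glasses and the sugar pot where they are.

Things in the scene. Friction and masses are not known exactly. Their poses are not given: they have to be found in the camera images.
- vise: grey bench vise fixed to the table, base 100 x 245 mm, 20 mm high, the lid lies on it; origin on the table under the middle of the lid's place; x across, y along the jaw's travel (opens to +y), z up. At y -115 to -46.5 mm a lock housing, 80 mm wide, 68 mm high; its inner face is the fixed jaw, the plunger stands on it at x 0, y -82 mm. The jaw is locked until the plunger is home
- plunger_head: round aluminium push head on top of the lock housing, 30 mm diameter, 9 mm thick, flat top; origin under its centre, z up. At rest its underside is 32 mm above the housing. It moves straight down
- plunger_top (a point): centre of the flat top of the plunger head (109 mm above the table at rest)
- plunger (a joint): how far the plunger is pressed, m, 0 at rest. Spring 3.5 N, rising to 6 N. The rigid stop comes 9 to 28 mm down, not the same each time and not visible outside. Just short of the stop the lock catches: let go, the plunger then stays down within 2 mm of the stop, else it springs back to 0. Over 35 N is too hard
- jaw (a joint): how far the sliding jaw is open, m: 0 closed on the lid, 0.045 fully open; it moves stiffly (2.5 N) and stays where it is left
- jaw_grip (a point): centre of the top of the upright pinch fin that stands on the sliding jaw (81 mm above the table); the fin is 14 mm thick (vise x), 26 mm long (vise y) and stands 26 mm above the jaw block, whose top is 55 mm above the table
- jug_lid: yellow plastic jug lid held flat in the vise: disc 90 mm diameter, 10 mm thick, with an upright bar knob on top, 12 mm thick (lid's x), 36 mm long (lid's y), its top 37 mm above the underside; origin at the centre of the underside; about 70 g. The sliding jaw's lip overlaps its edge by 4 mm until the jaw is opened
- thali: round steel plate, 278 mm across the rim, rim 21 mm high, flat floor 4 mm above its underside and about 245 mm across; origin at the centre of the underside. Two katori slots (low rings, 88 mm) lie in its +x half at x 62, y +56 and -56 mm; its -x half is bare. Loose, 0.6 kg
- katori: small steel bowl, 76 mm across, 36 mm high, standing in one slot of the thali; origin under its centre
- glass_a: steel glass, 72 mm across, 110 mm high, standing; origin under its centre
- glass_b: the same sort of steel glass
- sugar_pot: white ceramic sugar pot with lid and two small ears, 88 mm across, 89 mm high; origin under its centre
There are look-alikes about, which are no part of the job. What is meant by the jug_lid is not purple, and is the larger of those in its own colour.

How it is judged (in metres and radians):
On the way, in this order (a step that is already met when the one before it is completed fails the run):
1. the plunger has been pressed to its stop and stays down by itself, let go (value of joint plunger above 0.006 m and contact force between plunger_head and the fingers below 0.2 N), for 0.4 s.
2. the jaw is slid open at least 35 of its 45 mm (value of joint jaw above 0.035 m), for 0.2 s.
At the end, for the whole second after the job is handed in: The lid lies at rest, knob up and flat (within 0.1 rad) on the thali's floor (underside less than 10 mm above the thali's underside), its centre within 88 mm of the thali's centre; the jaw is still open by 33 mm or more and the plunger is still down (horizontal distance between jug_lid and thali below 0.088 m and z of jug_lid in the frame of thali between 0.001 and 0.01 m and angle between jug_lid's own z axis and vertical below 0.1 rad and linear speed of jug_lid below 0.01 m/s and value of joint jaw above 0.033 m and value of joint plunger above 0.006 m); the robot touches nothing.
It fails at once if the plunger is pressed with more than 35 N (contact force between plunger_head and the fingers above 35 N).
It fails at once if the lid is dropped (falls faster than 0.6 m/s with the fingers off it) (linear speed of jug_lid above 0.6 m/s and contact force between jug_lid and the fingers below 0.05 N).
It fails at once if the thali is shoved more than 40 mm (distance of thali from where it was at the start of the episode above 0.04 m).
It fails at once if katori, a glass or the sugar pot is moved more than 40 mm (distance of any of katori, glass_a, glass_b, sugar_pot from where it was at the start of the episode above 0.04 m).
It also fails if it takes over 58 s, if anything falls off the work surface, if the arm or the gripper's body presses on something with over 40 N, if the wrist force passes 120 N, or if a joint passes its speed limit or range.

## Working session

There is one attempt and no reset: what is moved stays moved. The work goes in short steps, Python scripts to look and compute and a tool call to move; the robot and the scene stay as the last step left them, time stands still between calls to the robot, and variables do not carry over. Pictures are saved under pics/ and viewed, at most 10 in all, crops included, and the job is handed in when it is done.

Besides the shell and the picture viewer there is one more tool, called after "Call:" as a command line: name --argument value ..., lists and objects as JSON in quotes. send_rows: Moves the arm, as the interface text tells. Shift numbers are shares of 150 mm and turn numbers shares of 90 degrees, none past 1 either way. Its arguments: {"type":"object","properties":{"moves":{"type":"array"},"newtons":{"type":"number"}},"required":["moves"]}

```bash
mkdir -p pics
python3 - <<'E'
from plant import get_state, optics, order
import cv2, numpy as np
s=get_state(); print({k:np.round(v,3).tolist() for k,v in s.items()})
ims=[]
for c in("top","scene"):
    d=optics.capture(c); ims.append(d["img"])
    print(c,d["intrinsics"].tolist() if hasattr(d["intrinsics"],'tolist') else d["intrinsics"],np.round(d["origin"],4),np.round(d["attitude"],4).tolist())
    cv2.imwrite(f"pics/{c}0.png",d["img"][:,:,::-1])
    for n in("vise","plunger_head","jaw_grip","jug_lid","thali","katori","glass_a","sugar_pot"):
        print(c,n,[(np.round(r["location"],3).tolist(),round(r["p"],2)) for r in optics.look_for(c,n)])
E
```

```text
{'time_s': 0.0, 'joints': [-53.681, 20.592, 0.633, -0.02, -70.135, -16.507], 'qd': [0.04, 0.044, 0.098, 0.021, 0.087, -0.018], 'joint_torque': [-0.002, -58.271, 29.306, 6.997, 0.007, -0.0], 'tcp_pos': [0.229, -0.635, 0.226], 'eef_rot': [179.904, -0.009, -160.195], 'contact_force': [0.605, -0.305, -0.096], 'moment': [-0.049, 0.009, 0.05], 'gripper_force': 0.0, 'gripper_width': 0.088}
top [[419.7700265576086, 0.0, 280.6659387190496], [0.0, 419.7700265576086, 210.97666365856378], [0.0, 0.0, 1.0]] [ 0.4425 -0.0089  0.9927] [-172.7062, 0.6773, -91.0413]
top vise [([0.499, -0.261, 0.03], 0.84), ([0.489, -0.31, 0.108], 0.26)]
top plunger_head [([0.492, -0.312, 0.112], 0.71)]
top jaw_grip [([0.506, -0.168, 0.054], 0.67)]
top jug_lid [([0.502, -0.226, 0.029], 0.79), ([0.651, -0.268, 0.009], 0.66), ([0.334, -0.281, 0.012], 0.56)]
top thali [([0.521, 0.216, 0.005], 0.55)]
top katori []
top glass_a [([0.763, -0.001, 0.062], 0.92), ([0.765, -0.132, 0.062], 0.7), ([0.489, -0.312, 0.11], 0.25)]
top sugar_pot [([0.736, 0.193, 0.064], 0.82)]
scene [[456.60979730004556, 0.0, 283.6125876756435], [0.0, 456.60979730004556, 213.9306112872281], [0.0, 0.0, 1.0]] [1.3408 0.0276 0.9541] [-138.3815, -0.4526, 94.7919]
scene vise [([0.524, -0.26, 0.031], 0.73)]
scene plunger_head []
scene jaw_grip [([0.524, -0.17, 0.055], 0.79)]
scene jug_lid [([0.511, -0.232, 0.032], 0.81), ([0.34, -0.28, 0.009], 0.76), ([0.645, -0.264, 0.013], 0.59)]
scene thali [([0.515, 0.219, 0.004], 0.71)]
scene katori [([0.592, 0.261, 0.026], 0.87)]
scene glass_a [([0.758, -0.133, 0.076], 0.87), ([0.761, -0.003, 0.074], 0.61), ([0.526, -0.171, 0.056], 0.17)]
scene sugar_pot [([0.763, 0.195, 0.067], 0.87)]
```

View pics/top0.png

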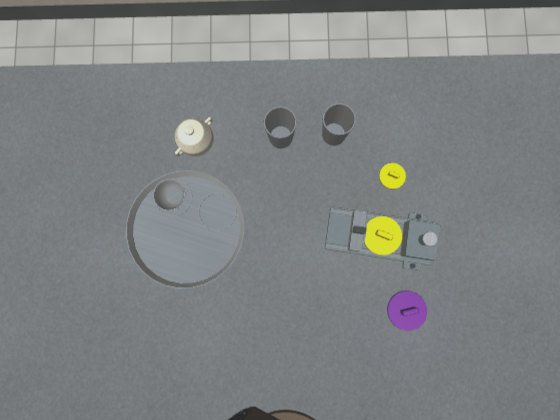

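Run:
```python
import cv2
i=cv2.imread("pics/top0.png")[190:330,340:500]
cv2.imwrite("pics/crop.png",cv2.resize(i,None,fx=4,fy=4,interpolation=cv2.INTER_CUBIC))
```

```text
(no output)
```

View pics/crop.png

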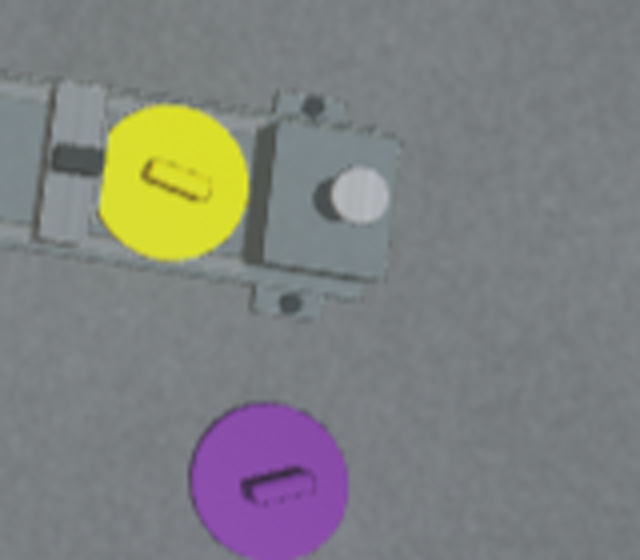

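View pics/scene0.png

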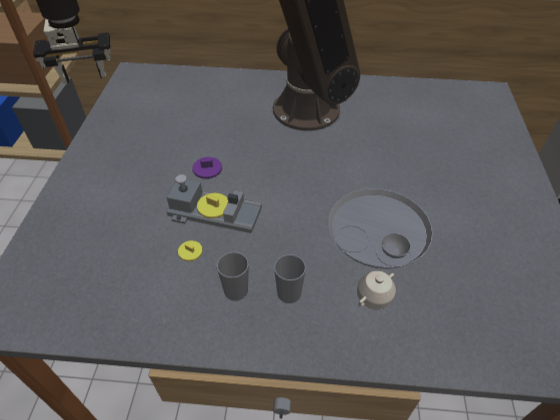

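The top view shows three lids. The large yellow one is in the vise at (383,236), the small yellow one at (393,176), and the purple one at (407,311). The large yellow lid fits, being not purple and the larger of the yellows, and the crop confirms it sits in the vise. The plunger is at (430,239), the fin at (359,230), and the thali at (186,229) with the katori at (169,194).

```bash
cat > h.py <<'E'
from plant import get_state, optics, order
import cv2, numpy as np
from scipy.spatial.transform import Rotation as R
def ray(d,u,v,z):
    M=R.from_euler('xyz',d["attitude"],degrees=True).as_matrix(); o=np.array(d["origin"])
    r=M@np.linalg.inv(d["intrinsics"])@[u,v,1]; return o+r*(z-o[2])/r[2]
def proj(d,p):
    M=R.from_euler('xyz',d["attitude"],degrees=True).as_matrix()
    q=np.array(d["intrinsics"])@M.T@(np.array(p)-d["origin"]); return q[:2]/q[2]
def rel(p,yaw=None):
    """tcp target -> slide/turn from measured pose"""
    s=get_state(); M=R.from_euler('xyz',s["eef_rot"],degrees=True)
    sl=M.inv().apply(np.array(p)-s["tcp_pos"])/.15
    t=None
    if yaw is not None: t=((s["eef_rot"][2]-yaw+90)%180-90)/90  # tool z down
    print("tcp",np.round(s["tcp_pos"],4),"rot",np.round(s["eef_rot"],2),"slide",np.round(sl,3),"turn",t)
E
python3 - <<'E'
from h import *
d=optics.capture("top")
for n,u,v,z in(("plunger",430,238.75,.109),("lid",383.25,235.75,.030),("fin",359.5,230,.081),("thali",186,229,.021)): print(n,np.round(ray(d,u,v,z),4))
# lid contour centre
hsv=cv2.cvtColor(d["img"],cv2.COLOR_RGB2HSV)
m=cv2.inRange(hsv,(22,120,60),(38,255,255)); c,_=cv2.findContours(m,0,2)
for k in c:
    if cv2.contourArea(k)>300: print(cv2.minEnclosingCircle(k))
# vise frame candidates
for yaw in (2,4,6,8,10):pass
P=ray(d,430,238.75,.109);L=ray(d,383.25,235.75,.03);F=ray(d,359.5,230,.081)
print("y-axis angle",np.degrees(np.arctan2(*(L-P)[[1,0]])),np.degrees(np.arctan2(*(F-P)[[1,0]])),np.linalg.norm((L-P)[:2]))
for n,a,b,z in(("base edge left",(330,208),(326,251),.02),("housing right",(439.5,225),(436,259),.068)):
    A=ray(d,*a,z);B=ray(d,*b,z);print(n,A,B,np.degrees(np.arctan2(*(A-B)[[1,0]])))
E
```

```text
plunger [ 0.491  -0.3124  0.109 ]
lid [ 0.5042 -0.2334  0.03  ]
fin [ 0.5144 -0.1707  0.081 ]
thali [0.5292 0.2214 0.021 ]
((382.2934875488281, 235.05435180664062), 19.628759384155273)
((392.0, 175.60000610351562), 13.257552146911621)
y-axis angle 80.50875522994383 80.6213713455258 0.08005503028681919
base edge left [ 0.57197173 -0.11495073  0.02      ] [ 0.47217317 -0.10243572  0.02      ] -7.147736361129961
housing right [ 0.52307232 -0.34919105  0.068     ] [ 0.44890801 -0.33668837  0.068     ] -9.568997491897559
```

Call:
send_rows --moves '[{"slide":[-0.16,0.095,0],"turn":0,"gripper":0},{"slide":[-0.32,0.19,0],"turn":0,"gripper":0},{"slide":[-0.48,0.285,0],"turn":0,"gripper":0},{"slide":[-0.64,0.38,0],"turn":0,"gripper":0},{"slide":[-0.79,0.475,0],"turn":0,"gripper":0}]' --newtons 20

```text
time_s: 1.37
tcp_pos: [0.3168, -0.5268, 0.2266]
eef_rot: [-180.0, 0.0, -160.2]
contact_force: [0.7, -0.2, -0.9]
gripper_width: 0.0602
gripper_force: 0.0
```

Call:
send_rows --moves '[{"slide":[-0.16,0.095,0],"turn":0,"gripper":0},{"slide":[-0.32,0.19,0],"turn":0,"gripper":0},{"slide":[-0.48,0.285,0],"turn":0,"gripper":0},{"slide":[-0.64,0.38,0],"turn":0,"gripper":0},{"slide":[-0.79,0.475,0],"turn":0,"gripper":0}]'

```text
time_s: 1.78
tcp_pos: [0.4043, -0.4194, 0.2268]
eef_rot: [-180.0, 0.0, -160.2]
contact_force: [-0.1, -0.6, 0.3]
gripper_width: 0.0265
gripper_force: 0.0
```

Call:
send_rows --moves '[{"slide":[-0.16,0.095,0],"turn":-0.07,"gripper":0},{"slide":[-0.32,0.19,0],"turn":-0.14,"gripper":0},{"slide":[-0.48,0.285,0],"turn":-0.21,"gripper":0},{"slide":[-0.64,0.38,0],"turn":-0.28,"gripper":0},{"slide":[-0.79,0.475,0],"turn":-0.35,"gripper":0}]'

```text
time_s: 2.2
tcp_pos: [0.4917, -0.3122, 0.2268]
eef_rot: [-180.0, 0.0, -128.4]
contact_force: [1.0, 0.2, -0.2]
gripper_width: 0.0007
gripper_force: 0.0
```

Call:
send_rows --moves '[{"slide":[0,0,0],"turn":-0.07,"gripper":0},{"slide":[0,0,0],"turn":-0.14,"gripper":0},{"slide":[0,0,0],"turn":-0.21,"gripper":0},{"slide":[0,0,0],"turn":-0.28,"gripper":0},{"slide":[0,0,0],"turn":-0.33,"gripper":0}]'

```text
time_s: 2.62
tcp_pos: [0.4909, -0.3133, 0.2267]
eef_rot: [-180.0, -0.0, -98.6]
contact_force: [0.1, -0.7, 0.6]
gripper_width: 0.0007
gripper_force: 0.0
```

Run:
```python
from h import *
d=optics.capture("wrist"); cv2.imwrite("pics/w1.png",d["img"][:,:,::-1])
print(np.round(d["intrinsics"],1).tolist(),d["origin"],d["attitude"])
for n in("plunger_head","jaw_grip","jug_lid"): print(n,[(np.round(r["location"],4).tolist(),round(r["p"],2)) for r in optics.look_for("wrist",n)])
rel([.491,-.3124,.12],-99); print(get_state()["joints"],get_state()["contact_force"])
for p in([.491,-.3124,.109],[.504,-.2325,.03],[.516,-.168,.081]): print(proj(d,p))
```

```text
[[352.3, 0.0, 278.8], [0.0, 352.3, 215.4], [0.0, 0.0, 1.0]] [ 0.48065046 -0.38078237  0.38482306] [ 1.65144561e+02 -6.65854285e-02  1.71363016e+02]
plunger_head [([0.4876, -0.313, 0.1095], 0.83)]
jaw_grip [([0.5119, -0.1824, 0.0687], 0.55)]
jug_lid [([0.6452, -0.2799, 0.0032], 0.97), ([0.3381, -0.2906, 0.0092], 0.56)]
tcp [ 0.4908 -0.3134  0.2266] rot [-179.99    0.    -99.16] slide [-0.007 -0.     0.711] turn -0.0017766661949270063
[-1.33342653e+01  1.18714161e+01 -1.13568482e+01 -1.26265419e-03
 -6.67622474e+01  4.17486334e+00] [ 0.58196806 -0.14483185  0.73115455]
[278.42644334 210.63911034]
[277.6425058  265.42106199]
[275.39784179 347.27087218]
```

View pics/w1.png

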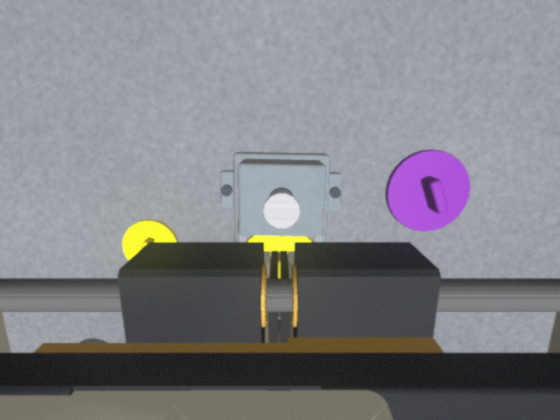

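Call:
send_rows --moves '[{"slide":[-0.005,0.012,0.15],"turn":0,"gripper":0},{"slide":[-0.005,0.012,0.3],"turn":0,"gripper":0},{"slide":[-0.005,0.012,0.45],"turn":0,"gripper":0},{"slide":[-0.005,0.012,0.6],"turn":0,"gripper":0},{"slide":[-0.005,0.012,0.7],"turn":0,"gripper":0}]'

```text
time_s: 3.23
tcp_pos: [0.4882, -0.3121, 0.1195]
eef_rot: [179.9, 0.0, -99.2]
contact_force: [0.6, -0.2, -1.0]
gripper_width: 0.0008
gripper_force: 0.0
```

Call:
send_rows --moves '[{"slide":[0,0,0.03],"turn":0,"gripper":0},{"slide":[0,0,0.06],"turn":0,"gripper":0},{"slide":[0,0,0.08],"turn":0,"gripper":0},{"slide":[0,0,0.1],"turn":0,"gripper":0},{"slide":[0,0,0.11],"turn":0,"gripper":0}]'

```text
time_s: 3.65
tcp_pos: [0.4897, -0.3127, 0.1062]
eef_rot: [-179.9, -0.0, -99.0]
contact_force: [-2.5, 1.8, 6.1]
gripper_width: 0.0005
gripper_force: 3.0
```

Call:
send_rows --moves '[{"slide":[0,0,0.005],"turn":0,"gripper":0},{"slide":[0,0,0.01],"turn":0,"gripper":0},{"slide":[0,0,0.015],"turn":0,"gripper":0},{"slide":[0,0,0.02],"turn":0,"gripper":0},{"slide":[0,0,0.02],"turn":0,"gripper":0}]'

```text
time_s: 4.07
tcp_pos: [0.4896, -0.3127, 0.1035]
eef_rot: [-179.9, -0.0, -99.0]
contact_force: [-1.3, 0.7, 4.4]
gripper_width: 0.0001
gripper_force: 2.4
```

Call:
send_rows --moves '[{"slide":[0,0,0.003],"turn":0,"gripper":0},{"slide":[0,0,0.006],"turn":0,"gripper":0},{"slide":[0,0,0.01],"turn":0,"gripper":0},{"slide":[0,0,0.013],"turn":0,"gripper":0},{"slide":[0,0,0.013],"turn":0,"gripper":0}]'

```text
time_s: 4.48
tcp_pos: [0.4897, -0.3127, 0.1017]
eef_rot: [-179.9, -0.0, -99.0]
contact_force: [-1.7, 1.3, 5.4]
gripper_width: 0.0001
gripper_force: 2.7
```

Call:
send_rows --moves '[{"slide":[0,0,0.003],"turn":0,"gripper":0},{"slide":[0,0,0.006],"turn":0,"gripper":0},{"slide":[0,0,0.01],"turn":0,"gripper":0},{"slide":[0,0,0.013],"turn":0,"gripper":0},{"slide":[0,0,0.013],"turn":0,"gripper":0}]'

```text
time_s: 4.9
tcp_pos: [0.4897, -0.3127, 0.0998]
eef_rot: [-179.9, -0.0, -99.0]
contact_force: [-1.8, 1.0, 6.0]
gripper_width: 0.0008
gripper_force: 2.8
```

Call:
send_rows --moves '[{"slide":[0,0,0.003],"turn":0,"gripper":0},{"slide":[0,0,0.006],"turn":0,"gripper":0},{"slide":[0,0,0.01],"turn":0,"gripper":0},{"slide":[0,0,0.013],"turn":0,"gripper":0},{"slide":[0,0,0.013],"turn":0,"gripper":0}]'

```text
time_s: 5.32
tcp_pos: [0.4896, -0.3127, 0.0978]
eef_rot: [-179.9, -0.0, -99.0]
contact_force: [-2.8, 1.0, 6.2]
gripper_width: 0.0006
gripper_force: 2.9
```

Call:
send_rows --moves '[{"slide":[0,0,0.003],"turn":0,"gripper":0},{"slide":[0,0,0.006],"turn":0,"gripper":0},{"slide":[0,0,0.01],"turn":0,"gripper":0},{"slide":[0,0,0.013],"turn":0,"gripper":0},{"slide":[0,0,0.013],"turn":0,"gripper":0}]'

```text
time_s: 5.73
tcp_pos: [0.4896, -0.3127, 0.0959]
eef_rot: [-179.9, -0.0, -99.0]
contact_force: [-2.1, 1.6, 6.4]
gripper_width: 0.0005
gripper_force: 3.0
```

Call:
send_rows --moves '[{"slide":[0,0,0.003],"turn":0,"gripper":0},{"slide":[0,0,0.006],"turn":0,"gripper":0},{"slide":[0,0,0.01],"turn":0,"gripper":0},{"slide":[0,0,0.013],"turn":0,"gripper":0},{"slide":[0,0,0.013],"turn":0,"gripper":0}]'

```text
time_s: 6.15
tcp_pos: [0.4896, -0.3127, 0.094]
eef_rot: [-179.9, -0.0, -99.0]
contact_force: [-2.4, 1.7, 7.1]
gripper_width: 0.0006
gripper_force: 3.2
```

Call:
send_rows --moves '[{"slide":[0,0,0.003],"turn":0,"gripper":0},{"slide":[0,0,0.006],"turn":0,"gripper":0},{"slide":[0,0,0.01],"turn":0,"gripper":0},{"slide":[0,0,0.013],"turn":0,"gripper":0},{"slide":[0,0,0.013],"turn":0,"gripper":0}]'

```text
time_s: 6.57
tcp_pos: [0.4897, -0.3127, 0.092]
eef_rot: [-179.9, -0.0, -99.0]
contact_force: [-0.9, 1.5, 6.8]
gripper_width: 0.0006
gripper_force: 3.3
```

Call:
send_rows --moves '[{"slide":[0,0,0.003],"turn":0,"gripper":0},{"slide":[0,0,0.006],"turn":0,"gripper":0},{"slide":[0,0,0.01],"turn":0,"gripper":0},{"slide":[0,0,0.013],"turn":0,"gripper":0},{"slide":[0,0,0.013],"turn":0,"gripper":0}]'

```text
time_s: 6.98
tcp_pos: [0.4897, -0.3127, 0.0901]
eef_rot: [-179.9, -0.0, -99.0]
contact_force: [-2.2, 1.6, 6.9]
gripper_width: 0.0005
gripper_force: 3.4
```

Call:
send_rows --moves '[{"slide":[0,0,0.003],"turn":0,"gripper":0},{"slide":[0,0,0.006],"turn":0,"gripper":0},{"slide":[0,0,0.01],"turn":0,"gripper":0},{"slide":[0,0,0.013],"turn":0,"gripper":0},{"slide":[0,0,0.013],"turn":0,"gripper":0}]'

```text
time_s: 7.4
tcp_pos: [0.4896, -0.3127, 0.0881]
eef_rot: [-179.9, -0.0, -99.0]
contact_force: [-2.2, 1.6, 6.9]
gripper_width: 0.0003
gripper_force: 3.5
```

Call:
send_rows --moves '[{"slide":[0,0,0.003],"turn":0,"gripper":0},{"slide":[0,0,0.006],"turn":0,"gripper":0},{"slide":[0,0,0.01],"turn":0,"gripper":0},{"slide":[0,0,0.013],"turn":0,"gripper":0},{"slide":[0,0,0.013],"turn":0,"gripper":0}]'

```text
time_s: 7.82
tcp_pos: [0.4896, -0.3127, 0.0859]
eef_rot: [-179.9, -0.0, -99.0]
contact_force: [-1.0, 0.7, 6.2]
gripper_width: 0.0006
gripper_force: 2.6
```

Call:
send_rows --moves '[{"slide":[0,0,0.003],"turn":0,"gripper":0},{"slide":[0,0,0.006],"turn":0,"gripper":0},{"slide":[0,0,0.01],"turn":0,"gripper":0},{"slide":[0,0,0.013],"turn":0,"gripper":0},{"slide":[0,0,0.013],"turn":0,"gripper":0}]'

```text
time_s: 8.23
tcp_pos: [0.4897, -0.3127, 0.0845]
eef_rot: [-179.9, -0.0, -99.0]
contact_force: [-3.7, 3.2, 10.7]
gripper_width: 0.0007
gripper_force: 5.8
```

Call:
send_rows --moves '[{"slide":[0,0,0.002],"turn":0,"gripper":0},{"slide":[0,0,0.004],"turn":0,"gripper":0},{"slide":[0,0,0.006],"turn":0,"gripper":0},{"slide":[0,0,0.007],"turn":0,"gripper":0},{"slide":[0,0,0.007],"turn":0,"gripper":0}]'

```text
time_s: 8.65
tcp_pos: [0.4897, -0.3127, 0.0844]
eef_rot: [-179.9, -0.1, -99.0]
contact_force: [-5.4, 5.9, 19.7]
gripper_width: 0.0006
gripper_force: 9.7
```

Call:
send_rows --moves '[{"slide":[0,0,-0.05],"turn":0,"gripper":0},{"slide":[0,0,-0.15],"turn":0,"gripper":0},{"slide":[0,0,-0.25],"turn":0,"gripper":0},{"slide":[0,0,-0.35],"turn":0,"gripper":0},{"slide":[0,0,-0.45],"turn":0,"gripper":0}]'

```text
time_s: 9.07
tcp_pos: [0.4894, -0.3125, 0.1503]
eef_rot: [-179.9, -0.0, -99.0]
contact_force: [-0.1, -0.4, -0.0]
gripper_width: 0.0004
gripper_force: 0.0
```

Run:
```python
from h import *
d=optics.capture("wrist")
for c in("wrist","scene"):
    e=optics.capture(c)
    print(c,[(np.round(r["location"],4).tolist(),round(r["p"],2)) for r in optics.look_for(c,"plunger_head")],[(np.round(r["location"],4).tolist(),round(r["p"],2)) for r in optics.look_for(c,"jaw_grip")])
i=np.hstack([d["img"][100:240,180:380],e["img"][130:270,130:330]])
cv2.imwrite("pics/w2.png",cv2.resize(i,None,fx=2,fy=2)[:,:,::-1])
rel([.512,-.171,.15],-99)
```

```text
wrist [([0.4909, -0.3167, 0.0839], 0.89)] []
scene [([0.7591, 0.0003, 0.0714], 0.29)] [([0.5245, -0.1703, 0.0556], 0.88)]
tcp [ 0.4887 -0.3122  0.1483] rot [ 1.7994e+02  2.0000e-02 -9.9000e+01] slide [-0.954 -0.006 -0.011] turn 5.99190997532004e-06
```

View pics/w2.png

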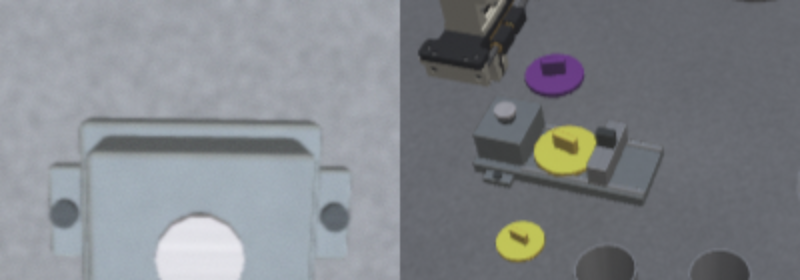

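The wrist half shows the plunger head at about z 0.084, so it is staying down. The scene half shows the jaw still closed on the yellow lid. Next I'll move over the fin.

Call:
send_rows --moves '[{"slide":[-0.2,0,0],"turn":0,"gripper":0.5},{"slide":[-0.4,0,0],"turn":0,"gripper":0.5},{"slide":[-0.6,0,0],"turn":0,"gripper":0.5},{"slide":[-0.8,0,0],"turn":0,"gripper":0.5},{"slide":[-0.955,0,0],"turn":0,"gripper":0.5}]'

```text
time_s: 9.83
tcp_pos: [0.5112, -0.1692, 0.1483]
eef_rot: [179.9, -0.0, -99.0]
contact_force: [0.7, -0.3, 0.7]
gripper_width: 0.0281
gripper_force: 0.0
```

Call:
send_rows --moves '[{"slide":[0,0,0],"turn":0,"gripper":0.5},{"slide":[0,0,0],"turn":0,"gripper":0.5},{"slide":[0,0,0],"turn":0,"gripper":0.5},{"slide":[0,0,0],"turn":0,"gripper":0.5},{"slide":[0,0,0],"turn":0,"gripper":0.5}]'

```text
time_s: 10.25
tcp_pos: [0.5112, -0.1717, 0.1487]
eef_rot: [180.0, -0.0, -99.1]
contact_force: [-0.2, -0.6, 0.1]
gripper_width: 0.0434
gripper_force: 0.0
```

Run:
```python
from h import *
d=optics.capture("wrist"); cv2.imwrite("pics/w3.png",d["img"][:,:,::-1])
for n in("plunger_head","jaw_grip","jug_lid"): print(n,[(np.round(r["location"],4).tolist(),round(r["p"],2)) for r in optics.look_for("wrist",n)])
rel([.512,-.171,.06],-99)
for p in([.512,-.171,.081],[.502,-.2325,.03],[.502,-.2325,.057]): print(proj(d,p))
```

```text
plunger_head [([0.4919, -0.3034, 0.0844], 0.59), ([0.5037, -0.2337, 0.0268], 0.58)]
jaw_grip [([0.5128, -0.1778, 0.054], 0.75)]
jug_lid [([0.3418, -0.2804, 0.0122], 0.8), ([0.6435, -0.2693, 0.0025], 0.63), ([0.5024, -0.2328, 0.0304], 0.58)]
tcp [ 0.5113 -0.1715  0.1489] rot [179.99  -0.   -99.04] slide [-0.004 -0.004  0.593] turn -0.0004628517694128062
[277.31545381 228.66406484]
[277.61986216 131.15508952]
[277.56939075 132.13589626]
```

View pics/w3.png

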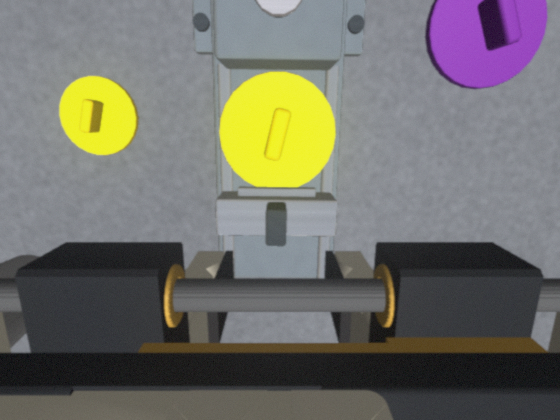

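The wrist view shows the fin at (276,224), centred between the fingers. The lid disc is at (277,130), with its knob tilted about 17° to the vise axis.

Call:
send_rows --moves '[{"slide":[-0.003,-0.004,0.15],"turn":0,"gripper":0.5},{"slide":[-0.003,-0.004,0.3],"turn":0,"gripper":0.5},{"slide":[-0.003,-0.004,0.43],"turn":0,"gripper":0.5},{"slide":[-0.003,-0.004,0.53],"turn":0,"gripper":0.5},{"slide":[-0.003,-0.004,0.585],"turn":0,"gripper":0.5}]'

```text
time_s: 10.87
tcp_pos: [0.511, -0.1708, 0.0594]
eef_rot: [179.9, -0.0, -99.0]
contact_force: [-1.2, -0.4, 0.2]
gripper_width: 0.0438
gripper_force: 0.0
```

Call:
send_rows --moves '[{"slide":[0,0,0],"turn":0,"gripper":0},{"slide":[0,0,0],"turn":0,"gripper":0},{"slide":[0,0,0],"turn":0,"gripper":0},{"slide":[0,0,0],"turn":0,"gripper":0},{"slide":[0,0,0],"turn":0,"gripper":0}]' --newtons 25

```text
time_s: 11.28
tcp_pos: [0.5128, -0.1706, 0.0622]
eef_rot: [-179.9, 0.0, -99.0]
contact_force: [0.2, -0.1, 0.4]
gripper_width: 0.0158
gripper_force: 0.0
```

Nearly closed. I'll finish the grip, then slide 46 mm along vise +y (tool −x).

Call:
send_rows --moves '[{"slide":[0,0,0],"turn":0,"gripper":0},{"slide":[0,0,0],"turn":0,"gripper":0},{"slide":[0,0,0],"turn":0,"gripper":0},{"slide":[-0.02,0,0],"turn":0,"gripper":0},{"slide":[-0.05,0,0],"turn":0,"gripper":0}]'

```text
time_s: 11.7
tcp_pos: [0.5147, -0.1636, 0.0622]
eef_rot: [-179.8, -0.0, -99.0]
contact_force: [4.6, -3.4, 6.1]
gripper_width: 0.0136
gripper_force: 25.0
```

Call:
send_rows --moves '[{"slide":[-0.03,0,0],"turn":0,"gripper":0},{"slide":[-0.06,0,0],"turn":0,"gripper":0},{"slide":[-0.09,0,0],"turn":0,"gripper":0},{"slide":[-0.12,0,0],"turn":0,"gripper":0},{"slide":[-0.15,0,0],"turn":0,"gripper":0}]'

```text
time_s: 12.12
tcp_pos: [0.5186, -0.141, 0.0622]
eef_rot: [-179.8, -0.0, -99.0]
contact_force: [4.5, -3.9, 3.4]
gripper_width: 0.0142
gripper_force: 25.0
```

Call:
send_rows --moves '[{"slide":[-0.03,0,0],"turn":0,"gripper":0},{"slide":[-0.06,0,0],"turn":0,"gripper":0},{"slide":[-0.09,0,0],"turn":0,"gripper":0},{"slide":[-0.11,0,0],"turn":0,"gripper":0},{"slide":[-0.11,0,0],"turn":0,"gripper":0}]'

```text
time_s: 12.53
tcp_pos: [0.5211, -0.1261, 0.0622]
eef_rot: [-179.8, -0.1, -98.9]
contact_force: [6.4, -14.6, 1.5]
gripper_width: 0.0136
gripper_force: 25.0
```

Call:
send_rows --moves '[{"slide":[-0.11,0,0],"turn":0,"gripper":0.5},{"slide":[0,0,0],"turn":0,"gripper":0.5},{"slide":[0,0,0],"turn":0,"gripper":0.5},{"slide":[0,0,0],"turn":0,"gripper":0.5},{"slide":[0,0,0],"turn":0,"gripper":0.5}]'

```text
time_s: 12.95
tcp_pos: [0.5186, -0.1246, 0.0609]
eef_rot: [179.9, -0.0, -99.0]
contact_force: [-0.2, 0.4, 0.5]
gripper_width: 0.0404
gripper_force: 0.0
```

Call:
send_rows --moves '[{"slide":[0,0,-0.1],"turn":0,"gripper":0.5},{"slide":[0,0,-0.25],"turn":0,"gripper":0.5},{"slide":[0,0,-0.4],"turn":0,"gripper":0.5},{"slide":[0,0,-0.55],"turn":0,"gripper":0.5},{"slide":[0,0,-0.6],"turn":0,"gripper":0.5}]'

```text
time_s: 13.37
tcp_pos: [0.5207, -0.1245, 0.1544]
eef_rot: [-179.8, 0.0, -99.0]
contact_force: [0.4, 0.9, -0.0]
gripper_width: 0.0441
gripper_force: 0.0
```

Call:
send_rows --moves '[{"slide":[0.1,0,0],"turn":0,"gripper":0.5},{"slide":[0.2,0,0],"turn":0,"gripper":0.5},{"slide":[0.3,0,0],"turn":0,"gripper":0.5},{"slide":[0.3,0,0],"turn":0,"gripper":0.5},{"slide":[0.3,0,0],"turn":0,"gripper":0.5}]'

```text
time_s: 13.78
tcp_pos: [0.5119, -0.1693, 0.1508]
eef_rot: [179.9, 0.0, -99.1]
contact_force: [-0.4, 0.4, 0.3]
gripper_width: 0.0435
gripper_force: 0.0
```

Run:
```python
from h import *
d=optics.capture("wrist"); cv2.imwrite("pics/w4.png",d["img"][:,:,::-1])
for n in("plunger_head","jaw_grip","jug_lid"): print(n,[(np.round(r["location"],4).tolist(),round(r["p"],2)) for r in optics.look_for("wrist",n)])
rel([.502,-.2325,.0425],-99)
hsv=cv2.cvtColor(d["img"],cv2.COLOR_RGB2HSV)
m=cv2.inRange(hsv,(22,120,60),(38,255,255)); c,_=cv2.findContours(m,0,2)
k=max(c,key=cv2.contourArea); (u,v),ax,a=cv2.fitEllipse(k); print((u,v),ax,ray(d,u,v,.03))
```

```text
plunger_head [([0.4902, -0.3006, 0.0876], 0.7)]
jaw_grip [([0.5177, -0.1347, 0.0571], 0.66)]
jug_lid [([0.5037, -0.235, 0.0315], 0.95), ([0.6446, -0.2682, 0.002], 0.78), ([0.3391, -0.2737, 0.0076], 0.6)]
tcp [ 0.5124 -0.1685  0.1511] rot [179.98   0.   -98.96] slide [0.432 0.002 0.724] turn 0.00047181120692430217
(277.26385498046875, 127.16921997070312) (114.5706787109375, 118.1102294921875) [ 0.5023986  -0.23298807  0.03      ]
```

View pics/w4.png

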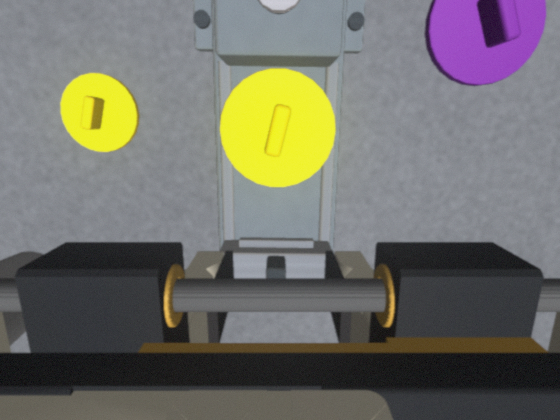

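Run:
```python
from h import *
d=optics.capture("wrist"); im=d["img"]
g=im.astype(float)[:,:,0]
m=np.zeros(g.shape,np.uint8); cv2.circle(m,(277,128),45,1,-1)
base=np.median(g[m>0]); k=((np.abs(g-base)>12)&(m>0)).astype(np.uint8)
pts=np.argwhere(k)[:,::-1].astype(np.float32); print(base,len(pts))
r=cv2.minAreaRect(pts); b=cv2.boxPoints(r); print(r)
W=np.array([ray(d,*p,.05)[:2] for p in b]); e=np.array([W[1]-W[0],W[2]-W[1]]); L=np.linalg.norm(e,axis=1); print("sides",L,"centre",W.mean(0))
a=e[L.argmax()]; print("long axis deg",np.degrees(np.arctan2(a[1],a[0]))%180)
P=np.array([ray(d,*p,.057)[:2] for p in pts]); u,s,vt=np.linalg.svd(P-P.mean(0)); print("pca",np.degrees(np.arctan2(vt[0,1],vt[0,0]))%180,P.mean(0))
cv2.imwrite("pics/k.png",cv2.resize(np.hstack([im[75:185,215:340,::-1],cv2.merge([k*255]*3)[75:185,215:340]]),None,fx=3,fy=3))
th=optics.capture("top"); hs=cv2.cvtColor(th["img"],cv2.COLOR_RGB2HSV)
for p in((169,194),(217,209)): print("slot",ray(th,*p,.006))
for c in("top","scene"):
    optics.capture(c)
    for n in("thali","katori"): print(c,n,[(np.round(r["location"],3).tolist(),round(r["p"],2)) for r in optics.look_for(c,n)])
```

```text
240.0 188
((277.8529357910156, 128.5882568359375), (17.947635650634766, 52.63022994995117), 14.03624439239502)
sides [0.03654611 0.01257459] centre [ 0.50291558 -0.23118433]
long axis deg 66.20203426430328
pca 61.56382086819509 [ 0.50468813 -0.23381648]
slot [0.61517934 0.26660251 0.006     ]
slot [0.57673894 0.15165059 0.006     ]
top thali [([0.499, 0.278, 0.005], 0.86)]
top katori [([0.612, 0.262, 0.021], 0.84)]
scene thali [([0.513, 0.218, 0.009], 0.8), ([0.493, -0.311, 0.09], 0.18)]
scene katori [([0.593, 0.261, 0.028], 0.68)]
```

View pics/k.png

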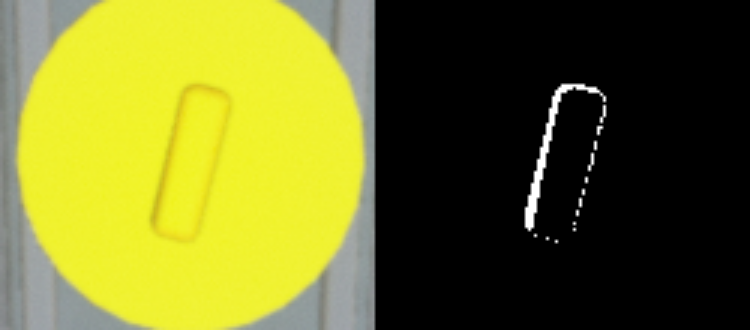

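The crop shows the knob as a clean 36 x 12 mm outline with its long axis at about 66°. I'll turn to tool yaw −114°, move over the lid and come down partway.

Call:
send_rows --moves '[{"slide":[0.12,0,0],"turn":0.04,"gripper":0.5},{"slide":[0.24,0,0],"turn":0.08,"gripper":0.5},{"slide":[0.36,0,0],"turn":0.12,"gripper":0.5},{"slide":[0.43,0,0],"turn":0.165,"gripper":0.5},{"slide":[0.43,0,0],"turn":0.165,"gripper":0.5}]'

```text
time_s: 14.8
tcp_pos: [0.5019, -0.2343, 0.1511]
eef_rot: [180.0, -0.0, -114.1]
contact_force: [0.3, 0.1, 0.1]
gripper_width: 0.044
gripper_force: 0.0
```

Call:
send_rows --moves '[{"slide":[0,0,0.15],"turn":0,"gripper":0.5},{"slide":[0,0,0.3],"turn":0,"gripper":0.5},{"slide":[0,0,0.42],"turn":0,"gripper":0.5},{"slide":[0,0,0.5],"turn":0,"gripper":0.5},{"slide":[0,0,0.5],"turn":0,"gripper":0.5}]'

```text
time_s: 15.22
tcp_pos: [0.5006, -0.2321, 0.0737]
eef_rot: [179.7, -0.1, -113.8]
contact_force: [-1.0, -0.1, -0.1]
gripper_width: 0.0439
gripper_force: 0.0
```

Run:
```python
from h import *
rel([.5025,-.2325,.034],-113.8)
```

```text
tcp [ 0.5006 -0.2321  0.0737] rot [ 1.7975e+02 -5.0000e-02 -1.1377e+02] slide [-0.003 -0.014  0.264] turn 0.00035477095698013275
```

Call:
send_rows --moves '[{"slide":[0,-0.01,0.06],"turn":0,"gripper":0.5},{"slide":[0,-0.01,0.12],"turn":0,"gripper":0.5},{"slide":[0,-0.01,0.18],"turn":0,"gripper":0.5},{"slide":[0,-0.01,0.24],"turn":0,"gripper":0.5},{"slide":[0,-0.01,0.26],"turn":0,"gripper":0.5}]'

```text
time_s: 15.63
tcp_pos: [0.503, -0.2332, 0.0358]
eef_rot: [179.9, -0.0, -113.8]
contact_force: [-0.5, 0.9, -0.2]
gripper_width: 0.0437
gripper_force: 0.0
```

Call:
send_rows --moves '[{"slide":[0,0,0],"turn":0,"gripper":0},{"slide":[0,0,0],"turn":0,"gripper":0},{"slide":[0,0,0],"turn":0,"gripper":0},{"slide":[0,0,0],"turn":0,"gripper":0},{"slide":[0,0,0],"turn":0,"gripper":0}]' --newtons 20

```text
time_s: 16.05
tcp_pos: [0.504, -0.2335, 0.0377]
eef_rot: [-180.0, 0.0, -113.8]
contact_force: [0.5, -0.2, -0.4]
gripper_width: 0.0162
gripper_force: 0.0
```

Call:
send_rows --moves '[{"slide":[0,0,0],"turn":0,"gripper":0},{"slide":[0,0,0],"turn":0,"gripper":0},{"slide":[0,0,0],"turn":0,"gripper":0},{"slide":[0,0,0],"turn":0,"gripper":0},{"slide":[0,0,0],"turn":0,"gripper":0}]'

```text
time_s: 16.47
tcp_pos: [0.5038, -0.2334, 0.0376]
eef_rot: [-180.0, 0.0, -113.8]
contact_force: [-1.8, 1.1, 6.0]
gripper_width: 0.0118
gripper_force: 20.0
```

Call:
send_rows --moves '[{"slide":[0,0,-0.05],"turn":0,"gripper":0},{"slide":[0,0,-0.15],"turn":0,"gripper":0},{"slide":[0,0,-0.3],"turn":0,"gripper":0},{"slide":[0,0,-0.45],"turn":0,"gripper":0},{"slide":[0,0,-0.6],"turn":0,"gripper":0}]' --newtons 25

```text
time_s: 16.88
tcp_pos: [0.5033, -0.2334, 0.1283]
eef_rot: [180.0, -0.0, -113.8]
contact_force: [1.4, -0.1, -0.1]
gripper_width: 0.0118
gripper_force: 25.0
```

Call:
send_rows --moves '[{"slide":[0,0,-0.1],"turn":0,"gripper":0},{"slide":[0,0,-0.2],"turn":0,"gripper":0},{"slide":[0,0,-0.3],"turn":0,"gripper":0},{"slide":[0,0,-0.4],"turn":0,"gripper":0},{"slide":[0,0,-0.4],"turn":0,"gripper":0}]'

```text
time_s: 17.3
tcp_pos: [0.5052, -0.2339, 0.1907]
eef_rot: [-179.7, 0.0, -113.8]
contact_force: [1.3, -0.7, -0.5]
gripper_width: 0.0115
gripper_force: 25.0
```

Run:
```python
from h import *
rel([.487,.236,.187])
d=optics.capture("top"); g=cv2.cvtColor(d["img"],cv2.COLOR_RGB2GRAY)
c=cv2.HoughCircles(cv2.GaussianBlur(g,(5,5),1)[160:300,115:260],cv2.HOUGH_GRADIENT,1.5,40,param1=80,param2=25,minRadius=50,maxRadius=65)
for q in (c[0][:3] if c is not None else []): print(q,ray(d,q[0]+115,q[1]+160,.021))
i=np.hstack([d["img"][140:310,100:270],optics.capture("scene")["img"][100:270,150:320]]); cv2.imwrite("pics/t5.png",cv2.resize(i,None,fx=2.3,fy=2.3)[:,:,::-1])
```

```text
tcp [ 0.5052 -0.2339  0.1907] rot [-1.7972e+02  4.0000e-02 -1.1381e+02] slide [-2.817  1.376  0.02 ] turn None
[71.25 69.75 52.4 ] [0.5273971  0.22082905 0.021     ]
```

View pics/t5.png

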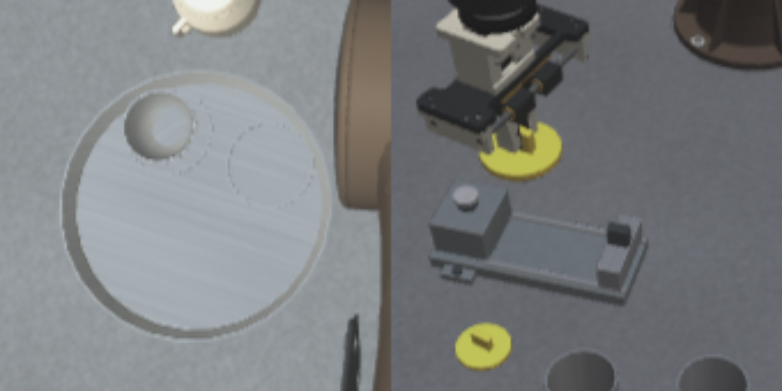

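Call:
send_rows --moves '[{"slide":[-0.1,0.05,0],"turn":0,"gripper":0},{"slide":[-0.28,0.14,0],"turn":0,"gripper":0},{"slide":[-0.47,0.23,0],"turn":0,"gripper":0},{"slide":[-0.66,0.32,0],"turn":0,"gripper":0},{"slide":[-0.85,0.415,0],"turn":0,"gripper":0}]'

```text
time_s: 17.82
tcp_pos: [0.4974, -0.0905, 0.1861]
eef_rot: [179.9, -0.0, -113.9]
contact_force: [1.2, 0.3, -0.5]
gripper_width: 0.0124
gripper_force: 25.0
```

Call:
send_rows --moves '[{"slide":[-0.19,0.09,0],"turn":0,"gripper":0},{"slide":[-0.38,0.185,0],"turn":0,"gripper":0},{"slide":[-0.57,0.28,0],"turn":0,"gripper":0},{"slide":[-0.76,0.37,0],"turn":0,"gripper":0},{"slide":[-0.95,0.465,0],"turn":0,"gripper":0}]'

```text
time_s: 18.23
tcp_pos: [0.4911, 0.0682, 0.1863]
eef_rot: [179.9, -0.1, -113.8]
contact_force: [0.9, -0.2, 0.6]
gripper_width: 0.0115
gripper_force: 25.0
```

Call:
send_rows --moves '[{"slide":[-0.19,0.09,0],"turn":0,"gripper":0},{"slide":[-0.38,0.185,0],"turn":0,"gripper":0},{"slide":[-0.57,0.28,0],"turn":0,"gripper":0},{"slide":[-0.76,0.37,0],"turn":0,"gripper":0},{"slide":[-0.92,0.45,0],"turn":0,"gripper":0}]'

```text
time_s: 18.65
tcp_pos: [0.4852, 0.222, 0.1861]
eef_rot: [179.9, -0.1, -113.8]
contact_force: [0.6, -0.4, -0.1]
gripper_width: 0.012
gripper_force: 25.0
```

Run:
```python
from h import *
d=optics.capture("wrist")
for n in("thali","jug_lid","katori"): print(n,[(np.round(r["location"],4).tolist(),round(r["p"],2)) for r in optics.look_for("wrist",n)])
rel([.487,.236,.0216])
```

```text
thali [([0.5153, 0.1631, 0.0058], 0.88)]
jug_lid [([0.478, 0.2024, 0.1782], 0.63)]
katori []
tcp [0.4853 0.2207 0.1859] rot [ 1.7993e+02 -1.2000e-01 -1.1376e+02] slide [-0.101  0.03   1.095] turn None
```

Call:
send_rows --moves '[{"slide":[-0.05,0.015,0.1],"turn":0,"gripper":0},{"slide":[-0.1,0.03,0.3],"turn":0,"gripper":0},{"slide":[-0.1,0.03,0.5],"turn":0,"gripper":0},{"slide":[-0.1,0.03,0.7],"turn":0,"gripper":0},{"slide":[-0.1,0.03,0.8],"turn":0,"gripper":0}]'

```text
time_s: 19.27
tcp_pos: [0.4861, 0.2333, 0.0635]
eef_rot: [179.9, -0.3, -113.9]
contact_force: [-0.1, -0.8, -1.0]
gripper_width: 0.0118
gripper_force: 25.0
```

Call:
send_rows --moves '[{"slide":[0,0,0.05],"turn":0,"gripper":0},{"slide":[0,0,0.1],"turn":0,"gripper":0},{"slide":[0,0,0.15],"turn":0,"gripper":0},{"slide":[0,0,0.2],"turn":0,"gripper":0},{"slide":[0,0,0.24],"turn":0,"gripper":0}]'

```text
time_s: 19.68
tcp_pos: [0.4884, 0.2361, 0.0313]
eef_rot: [-180.0, 0.1, -113.8]
contact_force: [0.1, 0.3, -0.3]
gripper_width: 0.0117
gripper_force: 25.0
```

Call:
send_rows --moves '[{"slide":[0,0,0.01],"turn":0,"gripper":0},{"slide":[0,0,0.02],"turn":0,"gripper":0},{"slide":[0,0,0.03],"turn":0,"gripper":0},{"slide":[0,0,0.035],"turn":0,"gripper":0},{"slide":[0,0,0.035],"turn":0,"gripper":0}]'

```text
time_s: 20.1
tcp_pos: [0.4881, 0.2361, 0.0262]
eef_rot: [-180.0, 0.0, -113.8]
contact_force: [-0.6, -0.4, -1.6]
gripper_width: 0.0117
gripper_force: 25.0
```

Call:
send_rows --moves '[{"slide":[0,0,0.005],"turn":0,"gripper":0},{"slide":[0,0,0.01],"turn":0,"gripper":0},{"slide":[0,0,0.015],"turn":0,"gripper":0},{"slide":[0,0,0.02],"turn":0,"gripper":0},{"slide":[0,0,0.02],"turn":0,"gripper":0}]'

```text
time_s: 20.52
tcp_pos: [0.488, 0.2359, 0.0229]
eef_rot: [180.0, -0.0, -113.8]
contact_force: [-1.1, -0.0, -0.6]
gripper_width: 0.0122
gripper_force: 25.0
```

Call:
send_rows --moves '[{"slide":[0,0,0.004],"turn":0,"gripper":0},{"slide":[0,0,0.008],"turn":0,"gripper":0},{"slide":[0,0,0.012],"turn":0,"gripper":0},{"slide":[0,0,0.014],"turn":0,"gripper":0},{"slide":[0,0,0.014],"turn":0,"gripper":0}]'

```text
time_s: 20.93
tcp_pos: [0.4881, 0.236, 0.0216]
eef_rot: [-180.0, 0.0, -113.8]
contact_force: [-3.3, -0.9, 8.1]
gripper_width: 0.0117
gripper_force: 25.0
```

Contact came at the expected height. I'll open, confirm, and retreat straight up.

Call:
send_rows --moves '[{"slide":[0,0,-0.004],"turn":0,"gripper":0.35},{"slide":[0,0,-0.004],"turn":0,"gripper":0.35},{"slide":[0,0,-0.004],"turn":0,"gripper":0.35},{"slide":[0,0,-0.004],"turn":0,"gripper":0.35},{"slide":[0,0,-0.004],"turn":0,"gripper":0.35}]'

```text
time_s: 21.35
tcp_pos: [0.488, 0.2359, 0.0214]
eef_rot: [180.0, -0.0, -113.8]
contact_force: [-0.9, 0.1, 0.4]
gripper_width: 0.0301
gripper_force: 0.0
```

Call:
send_rows --moves '[{"slide":[0,0,-0.05],"turn":0,"gripper":0.35},{"slide":[0,0,-0.15],"turn":0,"gripper":0.35},{"slide":[0,0,-0.3],"turn":0,"gripper":0.35},{"slide":[0,0,-0.5],"turn":0,"gripper":0.35},{"slide":[0,0,-0.7],"turn":0,"gripper":0.35}]'

```text
time_s: 21.77
tcp_pos: [0.4876, 0.2355, 0.1277]
eef_rot: [180.0, -0.1, -113.8]
contact_force: [-0.1, 0.6, -0.5]
gripper_width: 0.0306
gripper_force: 0.0
```

Call:
send_rows --moves '[{"slide":[0,0,-0.2],"turn":0,"gripper":0.35},{"slide":[0,0,-0.4],"turn":0,"gripper":0.35},{"slide":[0,0,-0.5],"turn":0,"gripper":0.35},{"slide":[0,0,-0.5],"turn":0,"gripper":0.35},{"slide":[0,0,-0.5],"turn":0,"gripper":0.35}]'

```text
time_s: 22.18
tcp_pos: [0.4883, 0.2363, 0.203]
eef_rot: [-180.0, 0.2, -113.8]
contact_force: [-1.1, 0.4, -1.5]
gripper_width: 0.0308
gripper_force: 0.0
```

Run:
```python
from h import *
e=optics.capture("scene"); cv2.imwrite("pics/s6.png",e["img"][:,:,::-1])
for c in("scene","wrist"):
    if c=="wrist": optics.capture(c)
    for n in("jug_lid","thali","plunger_head","jaw_grip","katori"): print(c,n,[(np.round(r["location"],3).tolist(),round(r["p"],2)) for r in optics.look_for(c,n)])
print(get_state()["contact_force"])
```

```text
scene jug_lid [([0.646, -0.266, 0.011], 0.78), ([0.496, 0.234, 0.018], 0.69), ([0.337, -0.28, 0.016], 0.57)]
scene thali [([0.526, 0.21, 0.003], 0.56)]
scene plunger_head [([0.492, -0.311, 0.087], 0.54), ([0.496, 0.233, 0.014], 0.21)]
scene jaw_grip [([0.532, -0.125, 0.056], 0.64)]
scene katori [([0.588, 0.26, 0.029], 0.71)]
wrist jug_lid [([0.489, 0.234, 0.011], 0.72)]
wrist thali [([0.525, 0.181, 0.004], 0.72)]
wrist plunger_head []
wrist jaw_grip []
wrist katori [([0.597, 0.234, 0.025], 0.61)]
[-0.37916087 -0.35572294  0.17956777]
```

View pics/s6.png

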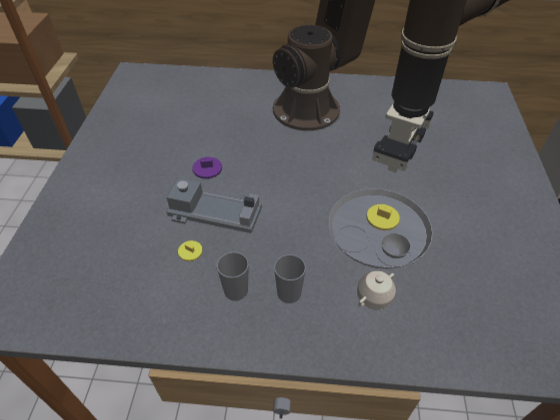

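The lid lies flat and knob up in the thali at (383,216), clear of the katori at (396,246). The jaw is open at (250,207), the plunger is down at (182,187), and the arm is clear of everything.

```bash
python3 -c "
from plant import order
print(order.close_job())"
```

```text
the job is handed in; nothing more can be done
None
```

I handed the job in at about 22 s: the plunger is latched down, the jaw is fully open, and the yellow lid is lying flat and knob up in the thali's bare half. The katori, glasses and sugar pot were left untouched; the hand-in gave no verdict, so whether it passed is not confirmed.

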